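# Load the keyed block into the dry-block incubator

### The arm

A 6-joint arm with a two-finger parallel gripper is mounted at the origin on the work surface; the furniture and walls round the work are solid. World frame = base frame: x ahead of the robot, y to its left, z up, the work surface at z = 0. Lengths are in m, angles in rad, forces in N, time in s.
With the tool pointing down it reaches from about 0.375 to 0.975 m from the base axis. Payload 3.8 kg.
Tool frame: the origin (TCP) lies on the centre line of the jaws, within the pads' length; the fingertips stand manip.finger_overhang ahead of it and the grasp point (between the pads) lies 3 mm ahead of it (manip.finger_overhang is the distance from the TCP to the fingertips, in m); z points along the fingers, y is the line along which they close (so a half turn about z gives the same grasp; the last joint's range is limited). The gripper opens to 88 mm and grips with 3 to 60 N. Pads are 18 mm wide; open, the fingers measure 123 mm over their backs; the gripper's body (75 mm by 187 mm) begins 45 mm behind the grasp point.
Start: joints at [1.146, 0.264, 1.604, -0, 1.274, -0.037], TCP at [0.255, 0.625, 0.236] pointing down, gripper open.
Joint ranges: [-2.63, 2.63], [-0.94, 2.18], [0.31, 2.57], [-1.31, 4.45], [0, 2.66], [-2.55, 2.55]. Speed limits (rad/s): [2.57, 2.57, 3.14, 3.14, 3.14, 3.14].

### API

Orientations are given as a unit quaternion [w, x, y, z].
In Python, from station import manip gives the robot as it stands. The module is installed in compiled form; this text tells all that it offers.
- The arm moves only by the tool apply_moves, never from a script. Its argument "steps" is a list of rows, each a list of 6 numbers: the shift along the tool's x, y, z in cm, then the turn, a rotation vector about the tool's x, y, z in rad. A call has 1 to 10 rows; each row is the pose to reach, as a shift and turn from the pose commanded when the call began, along the tool's axes at that moment; what a row does not reach only later rows make up. A row lasts 1/8 s, in which the tool goes at most 62.5 mm and 10.7 degrees, less where a joint would pass 70% of its speed; a pose out of reach is approached as far as the arm can. A call with a gripper value outside its range is refused whole. "gripper" is the finger opening in cm, from 0 to 8.81, set as the call begins (left out, the last holds). The fingers move at their own pace and stop on an object; "grip_force" is the grip in N (left out, the last holds). Time passes only in rows, so rows that repeat a pose let the fingers close. It gives the time, the measured TCP pose, the force, the opening and the grip force at its end, in the units of the state.
- manip.observe(): the state, without advancing time (a new reading comes with each control period).
- manip.capture(name): name is "side" or "top" or "wrist"; returns a dict with "pixels" (420x560x3 uint8, blue, green, red), "K" (3x3 intrinsics, pixels), "dist" ([k1, k2, p1, p2, k3] as OpenCV has them; the pictures are not rectified), "R" (3x3) and "t" (3): a world point X has camera coordinates R X + t. Camera axes: x right, y down, z forward; pixel columns grow to the right and rows downward; lengths in m; the calibration is good to about 2 mm. A picture is of the moment at which its call begins. There is no depth.
- manip.hand_in(): hands the job in; it is judged then, once.
The state is a dict: "time": time; "q": joint angles; "joint_vel": joint speeds; "effort": joint torques, N m; "eef_pos": TCP position; "eef_rot": TCP orientation; "wrist_force": force on the tool from outside, world axes, zero at the start; "wrist_torque": the same for the moment, N m; "grip_width": opening from 0.0 (shut) to 1.0 (fully open); "finger_force": force on a finger pad.
Only numpy, scipy, OpenCV 4.12 (cv2) and the standard library are available. Lean on these libraries where they do the work, as an engineer would, in place of code of your own. Each camera call takes 0.05 s, during which the arm holds its last target. There are 200 camera calls.

### The job

Get the small incubator ready: swing its lid open past upright, lift the metal tube block off the sloping stand, and set it gently into the incubator's pocket, key in the slot, so that it sits flat and fully down. Then shut the lid completely over it without slamming it. Leave the bottle, the tube rack and the timer where they stand.

Things in the scene. Friction and masses are not known exactly. Their poses are not given: they have to be found in the camera images.
- incubator: white dry-block incubator, fixed, 130 x 92 x 50 mm (x, y, z to deck). Origin: centre of its underside; +x to its hinge side (back), -x to its front with display. Its deck has an open pocket 77 (x) x 55 (y) x 20 mm deep above its origin, upper edges bevelled 6 mm; from the middle of its -x side a slot 22 mm wide (y) runs 9.5 mm further to -x for the block's key.
- pocket (a point): centre of the pocket's floor, 30 mm above the incubator's underside (the deck is 20 mm above this point); axes as the incubator
- lid (a joint): angle of the grey lid with clear window (rad): 0 shut, grows as its front edge swings up and back, 1.57 upright, 2.1 end stop. Stiff hinge: stays at any angle. A hollow cover 122 (x) x 84 x 37 mm; hinge axis along the incubator's y through point lid_hinge.
- lid_hinge (a point): middle of the hinge axis at the deck's rear edge: 65 mm behind (+x) and 50 mm above the incubator's origin; does not move; axes as the incubator
- lid_handle (a point): centre of the lid's black handle, a bar 24 mm long (y), 12 x 12 mm thick, on a 10 mm wide web at the middle of the lid's front edge; axes: the lid's. Shut, it is 155 mm in front of (-x) and 12 mm above the hinge axis, 19 mm clear of the housing and 23 mm of the lid's wall. Can be pinched by its ends from above; 2 to 3 N move it.
- block: aluminium tube block, 72 (x) x 50 (y) x 50 mm (z), 0.2 to 0.4 kg, eight wells in its top. Origin: centre of its underside, z to its top. Mid -x side: key rib 14 mm wide (y), 8 mm proud, up to 34 mm high. Starts tilted 30 degrees on the stand, top leaning to +x. Grip it across the 50 mm by its upper 25 mm; seated, its axes point as the incubator's and its top is 30 mm above the deck.
- drain_stand: steel sloping stand, fixed, 104 x 64 mm foot. Origin: centre of its underside; its plate falls from its -x side to its +x side at 30 degrees; two lips 19 mm high hold the block at the low (+x) end. Its y sides are open.
- stand_seat (a point): point on the plate's upper surface, 48 mm above the stand's origin; the block's origin starts here
- bottle: bystander: small white bottle with a black cap, 40 mm diameter, 85 mm tall; origin: centre of its underside
- rack: bystander: narrow cream five-place tube rack standing on the table, 21 x 120 x 73 mm; origin: centre of its underside
- bench_timer: bystander: white square bench timer lying on the table, 62 x 62 x 21 mm; origin: centre of its underside
Mind the look-alikes: they are no part of the job. Several things have the shape of the incubator; the one meant has the colours described above.

How it is judged:
On the way, in this order (a step that is already met when the one before it is completed fails the run):
1. the lid is open past upright (over 1.5 rad) (value of joint lid above 1.5 rad), for 0.2 s.
2. the block is lifted off the sloping stand, lid still open (contact force between block and drain_stand below 0.01 N and distance between block and stand_seat above 0.05 m and value of joint lid above 1.2 rad), for 0.2 s.
3. the block sits flat and fully down in the pocket, released, lid still open (horizontal distance between block and pocket below 0.005 m and z of block in the frame of pocket below 0.003 m and angle between block's own z axis and vertical below 0.04 rad and contact force between the fingers and block below 0.01 N and value of joint lid above 1 rad), for 0.2 s.
At the end, for the whole second after the job is handed in: The block rests in the incubator's pocket: centre within 5 mm, underside within 3 mm of the pocket floor, within 0.04 rad of level and 0.1 rad of square, at rest; the lid is shut over it (under 0.06 rad); nothing is held (value of joint lid below 0.06 rad and horizontal distance between block and pocket below 0.005 m and z of block in the frame of pocket between -0.003 and 0.003 m and angle between block's own z axis and vertical below 0.04 rad and angle between the x axis of block and the x axis of incubator, either way round below 0.1 rad and linear speed of block below 0.01 m/s); the robot touches nothing.
It fails at once if the block is forced against or dropped on the incubator (over 80 N) (contact force between block and incubator above 80 N).
It fails at once if the lid is slammed (closing faster than 4 rad/s) (velocity of joint lid below -4 rad/s).
It fails at once if the bottle, rack or timer is moved more than 30 mm or knocked over (distance of any of bottle, rack, bench_timer from where it was at the start of the episode above 0.03 m or angle between any of bottle, rack, bench_timer's own z axis and vertical above 0.5 rad).
It also fails if it takes over 67 s, if anything falls off the work surface, if the arm or the gripper's body presses on something with over 40 N, if the wrist force passes 120 N, or if a joint passes its speed limit or range.

## Working session

There is one attempt and no reset: what is moved stays moved. The work goes in short steps, Python scripts to look and compute and a tool call to move; the robot and the scene stay as the last step left them, time stands still between calls to the robot, and variables do not carry over. Pictures are saved under pics/ and viewed, at most 10 in all, crops included, and the job is handed in when it is done.

Besides the shell and the picture viewer there is one more tool, called after ">>>" by a JSON object that holds its "fn" and its "kwargs". apply_moves: Moves the arm, as the interface text tells. Its arguments: {"type":"object","properties":{"steps":{"type":"array"},"gripper":{"type":"number"},"grip_force":{"type":"number"}},"required":["steps"]}

```bash
mkdir -p pics; python3 - <<'E'
from station import manip
import cv2,pickle
s=manip.observe();print(s,manip.finger_overhang)
for n in("side","top"):
    c=manip.capture(n);cv2.imwrite(f"pics/{n}0.png",c["pixels"]);pickle.dump(c,open(n+"0.pkl","wb"));print(n,c["K"],c["dist"],c["R"],c["t"], -c["R"].T@c["t"])
E
```

```text
{'time': 0.0, 'q': array([ 1.14609427e+00,  2.64739732e-01,  1.60536177e+00, -1.17911374e-05,
        1.27371986e+00, -3.69272707e-02]), 'joint_vel': array([ 0.00048913, -0.00024175, -0.00131775, -0.00014   ,  0.00064397,
       -0.0016787 ]), 'effort': array([-9.95542214e-04, -5.02095437e+01, -3.56876814e+01,  7.25769228e-02,
        2.90884729e-02, -1.62078136e-04]), 'eef_pos': array([0.25496197, 0.62421574, 0.23420368]), 'eef_rot': array([-2.49445821e-04,  1.92673074e-01,  9.81262373e-01, -1.08609208e-03]), 'wrist_force': array([ 0.23047347,  0.090324  , -0.11694072]), 'wrist_torque': array([ 0.00860613, -0.02721902,  0.05030029]), 'finger_force': 0.0, 'grip_width': 0.9973304589676057} 0.022
side [[435.45575501   0.         279.06468574]
 [  0.         435.45575501 207.3967811 ]
 [  0.           0.           1.        ]] [-0.11277333  0.          0.          0.          0.        ] [[ 0.98388099 -0.17826801  0.01409646]
 [-0.10563101 -0.64297283 -0.75856972]
 [ 0.14429236  0.74485331 -0.65143938]] [-0.3454407   0.27221537  0.9856702 ] [ 0.22640225 -0.62073365  0.85346821]
top [[409.03290175   0.         282.17804813]
 [  0.         409.03290175 208.72872533]
 [  0.           0.           1.        ]] [0.03442042 0.         0.         0.         0.        ] [[ 0.01428055 -0.99987624  0.00660149]
 [-0.9741829  -0.01540066 -0.2252343 ]
 [ 0.2253081  -0.00321459 -0.97428226]] [0.26198442 0.40260921 0.83165343] [0.20109547 0.27082587 0.89921711]
```

View pics/side0.png

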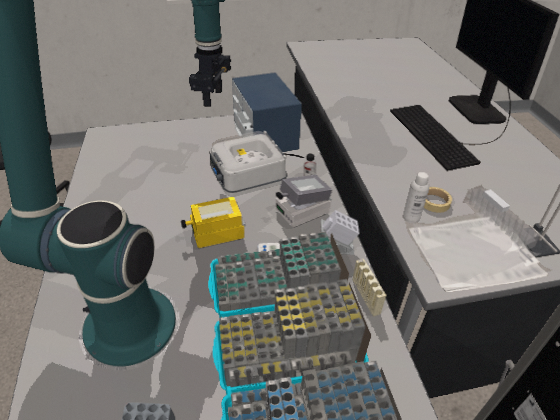

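View pics/top0.png

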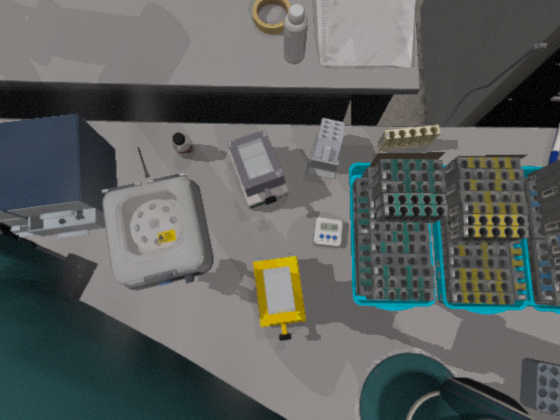

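Side view: the incubator with its grey lid is near (303,197), the block on its stand near (341,228), and the rack near (368,285). Top view: the incubator is at (258,168) with its handle at (270,199), the block/stand is at (328,147), the timer at (328,232), the bottle at (182,143) and the rack at (412,136). I'll zoom in on both.

```bash
python3 - <<'E'
import cv2
a=cv2.imread("pics/top0.png")[110:215,220:360];cv2.imwrite("pics/tz.png",cv2.resize(a,None,fx=5.7,fy=5.7,interpolation=cv2.INTER_CUBIC))
a=cv2.imread("pics/side0.png")[165:265,260:390];cv2.imwrite("pics/sz.png",cv2.resize(a,None,fx=6,fy=6,interpolation=cv2.INTER_CUBIC))
E
```

```text
(no output)
```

View pics/tz.png

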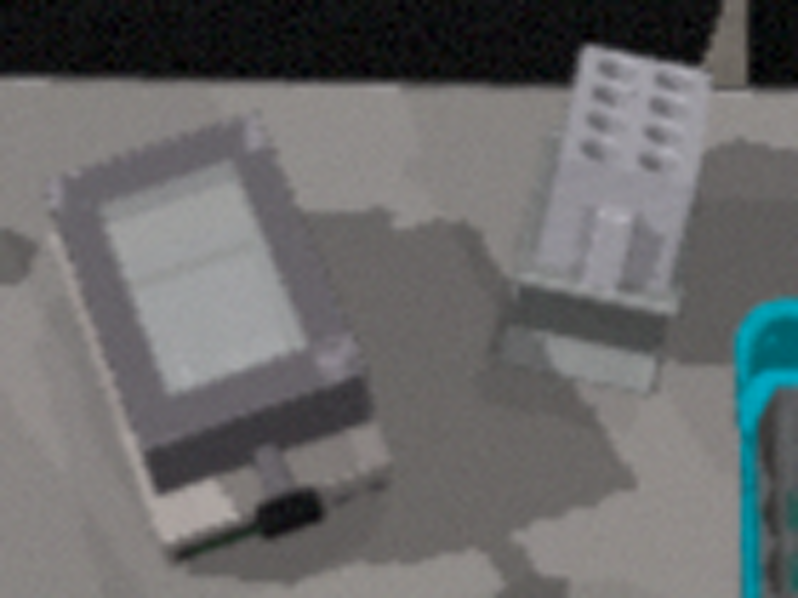

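View pics/sz.png

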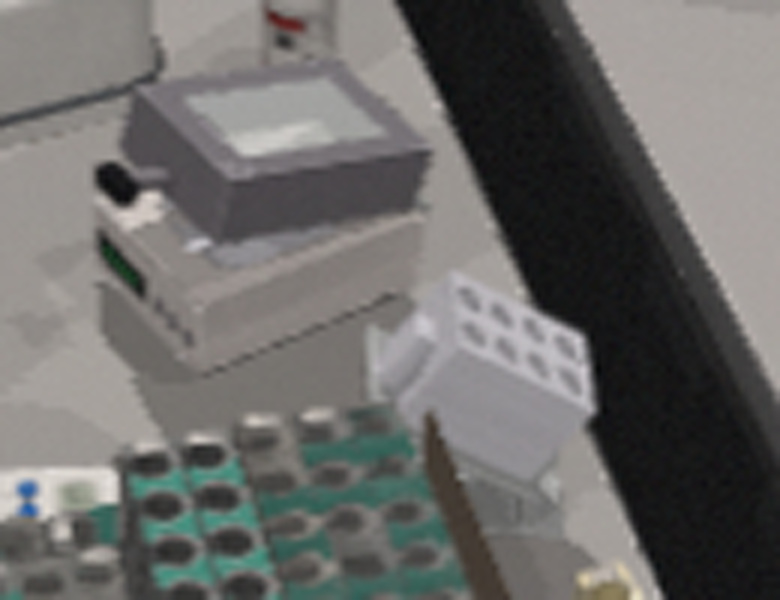

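```bash
cat >h.py <<'E'
import cv2,pickle,numpy as np
C={n:pickle.load(open(n+"0.pkl","rb")) for n in("side","top")}
def und(c,p): return cv2.undistortPoints(np.array(p,float).reshape(-1,1,2),c["K"],c["dist"])[:,0]
def P(c): return np.c_[c["R"],c["t"]]
def tri(pt,ps):
    a,b=und(C["top"],pt),und(C["side"],ps)
    X=cv2.triangulatePoints(P(C["top"]),P(C["side"]),a.T,b.T);X=(X[:3]/X[3]).T
    e=[np.linalg.norm((lambda q:q[:,:2]/q[:,2:]-u)((X@c["R"].T+c["t"])),axis=1)*420 for c,u in((C["top"],a),(C["side"],b))]
    return X,np.max(e,0)
def plane(c,p,z):
    u=und(c,p);d=np.c_[u,np.ones(len(u))]@c["R"];o=-c["R"].T@c["t"];return o+d*((z-o[2])/d[:,2])[:,None]
E
python3 - <<'E'
from h import *
np.set_printoptions(precision=4,suppress=True)
def t(l): return [(220+(x+.5)/5.7-.5,110+(y+.5)/5.7-.5) for x,y in l]
def s(l): return [(260+(x+.5)/6-.5,165+(y+.5)/6-.5) for x,y in l]
n=["FL","BL","BR","FR","handle","deckFL","deckFR"]
X,e=tri(t([(150,452),(52,190),(258,118),(368,378),(290,512),(167,548),(390,465)]),s([(133,93),(335,62),(430,152),(235,180),(118,185),(98,203),(205,308)]))
for a,b,c in zip(n,X,e):print(a,b,c)
w,e=tri(t([(597,150),(600,122),(605,95),(613,67),(655,160),(660,132),(665,105),(670,80)]),s([(470,297),(502,315),(535,330),(567,345),(473,335),(507,350),(540,367),(572,383)]))
print(np.c_[w,e])
x=((w[3]-w[0])+(w[7]-w[4]))/2;y=w[:4].mean(0)-w[4:].mean(0);print(x,y,w.mean(0),np.arctan2(x[1],x[0]),np.arctan2(-y[0],y[1]))
print("block edges top at corners",tri(t([(583,47),(712,75)]),s([(588,342),(597,412)])))
print("deck on plane .05", plane(C["top"],t([(167,548),(390,465)]),.05),plane(C["side"],s([(98,203),(205,308),(425,212)]),.05))
E
```

```text
FL [0.4205 0.341  0.1134] 0.8482275645433195
BL [0.5291 0.383  0.0878] 0.14521104011268343
BR [0.5581 0.3075 0.087 ] 0.7266945453508188
FR [0.4505 0.2653 0.1164] 0.45448985057755664
handle [0.4041 0.2921 0.0988] 0.5063248568386655
deckFL [0.4028 0.3391 0.0498] 0.1051583719105815
deckFR [0.4374 0.256  0.0495] 0.36848065554452475
[[0.5395 0.1831 0.1063 0.6002]
 [0.5548 0.1807 0.0958 0.7283]
 [0.5697 0.1778 0.0872 0.582 ]
 [0.5844 0.1738 0.0797 0.6603]
 [0.5358 0.1618 0.1042 1.0662]
 [0.5507 0.1586 0.0959 0.8986]
 [0.5657 0.1553 0.0866 0.8631]
 [0.5801 0.152  0.0778 0.7405]]
[ 0.0446 -0.0095 -0.0265] [0.004  0.0219 0.0011] [0.5601 0.1679 0.0917] -0.20981024447684615 -0.18076116779726367
block edges top at corners (array([[0.5981, 0.1841, 0.0697],
       [0.5854, 0.1355, 0.0744]]), array([0.2689, 0.1271]))
deck on plane .05 [[0.4029 0.3391 0.05  ]
 [0.4365 0.256  0.05  ]] [[0.4025 0.3388 0.05  ]
 [0.4381 0.2557 0.05  ]
 [0.5574 0.3066 0.05  ]]
```

```bash
cat >>h.py <<'E'
from scipy.spatial.transform import Rotation as Ro
from station import manip
np.set_printoptions(precision=4,suppress=True)
def cur():
    s=manip.observe();q=s["eef_rot"];return s["eef_pos"],Ro.from_quat([q[1],q[2],q[3],q[0]]),s
def Rt(yaw,tilt=0):
    # tool y along world direction yaw+90deg (y of a thing with that yaw), pointing down; tilt: about thing's y
    return Ro.from_euler("z",yaw)*Ro.from_euler("y",tilt)*Ro.from_matrix(np.array([[-1,0,0],[0,1,0],[0,0,-1.]]))
def go(pos,yaw,tilt=0):
    p,R,s=cur();d=R.inv().apply(np.array(pos)-p)*100;r=(R.inv()*Rt(yaw,tilt)).as_rotvec();print("shift cm",d,"rot",r,"|rot|",np.linalg.norm(r))
E
python3 - <<'E'
from h import *
print(cur()[1].as_matrix());go([.404,.2915,.19],.375)
E
```

```text
[[-0.9257  0.3782 -0.0008]
 [ 0.3782  0.9257 -0.0018]
 [ 0.0001 -0.002  -1.    ]]
shift cm [-26.3795 -25.1633   4.4805] rot [-0.0019 -0.0008 -0.7628] |rot| 0.7628307853001091
```

>>> {"fn": "apply_moves", "kwargs": {"steps": [[-3,-3,0,0,0,-0.09],[-6.5,-6,0.5,0,0,-0.19],[-10,-9.5,1,0,0,-0.29],[-13.5,-13,1.5,0,0,-0.39],[-17,-16,2.2,0,0,-0.49],[-20.5,-19.5,3,0,0,-0.59],[-23.5,-22.5,3.8,0,0,-0.68],[-26.4,-25.2,4.5,0,0,-0.763],[-26.4,-25.2,4.5,0,0,-0.763],[-26.4,-25.2,4.5,0,0,-0.763]], "gripper": 5}}

```text
time: 1.35
eef_pos: [0.4042, 0.2921, 0.1905]
eef_rot: [-0.0, -0.186, 0.983, 0.0]
wrist_force: [-0.8, 0.3, -0.4]
grip_width: 0.572
finger_force: 0.0
```

```bash
python3 - <<'E'
from h import *
go([.404,.2915,.102],.375);print(cur()[0],cur()[2]["grip_width"])
c=manip.capture("wrist");pickle.dump(c,open("w1.pkl","wb"));cv2.imwrite("pics/w1.png",c["pixels"])
E
```

```text
shift cm [ 0.0409 -0.0512  8.8494] rot [ 0.0006 -0.0001 -0.0013] |rot| 0.001472073238157677
[0.4042 0.2921 0.1905] 0.5716031862248191
```

View pics/w1.png

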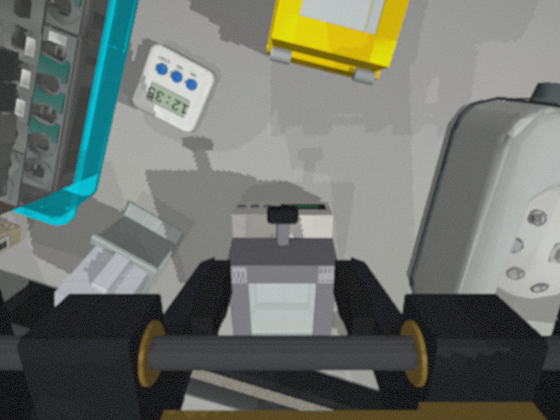

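The handle sits at (283,213), centred between the fingers, and the incubator is square with the tool. I'll descend and pinch.

>>> {"fn": "apply_moves", "kwargs": {"steps": [[0,0,3,0,0,0],[0,0,6,0,0,0],[0,0,8.3,0,0,0],[0,0,8.9,0,0,0],[0,0,8.9,0,0,0]]}}

```text
time: 2.02
eef_pos: [0.4042, 0.2925, 0.1017]
eef_rot: [-0.0, -0.187, 0.982, 0.0]
wrist_force: [-0.3, 1.0, 0.1]
grip_width: 0.567
finger_force: 0.0
```

>>> {"fn": "apply_moves", "kwargs": {"steps": [[0,0,0,0,0,0],[0,0,0,0,0,0],[0,0,0,0,0,0],[0,0,0,0,0,0],[0,0,0,0,0,0]], "gripper": 1.5, "grip_force": 15}}

```text
time: 2.65
eef_pos: [0.4045, 0.2918, 0.1017]
eef_rot: [0.0, -0.186, 0.982, 0.0]
wrist_force: [1.2, -0.3, 0.4]
grip_width: 0.174
finger_force: 0.2
```

```bash
python3 - <<'E'
from h import *
print(cur()[0],cur()[2]["grip_width"],cur()[2]["finger_force"],cur()[2]["wrist_force"])
r=.15546
for th in np.linspace(.24,1.85,21)+.0773:
    print(np.round([th-.0773,-100*r*(np.cos(.3173)-np.cos(th)),0,-100*r*(np.sin(th)-np.sin(.3173))],2))
E
```

```text
[0.4045 0.2918 0.1017] 0.17387549987865003 0.21453228531754576 [ 1.1658 -0.2536  0.4121]
[ 0.24 -0.    0.    0.  ]
[ 0.32 -0.44  0.   -1.17]
[ 0.4  -0.97  0.   -2.3 ]
[ 0.48 -1.59  0.   -3.39]
[ 0.56 -2.29  0.   -4.42]
[ 0.64 -3.08  0.   -5.4 ]
[ 0.72 -3.94  0.   -6.3 ]
[ 0.8  -4.87  0.   -7.14]
[ 0.88 -5.87  0.   -7.9 ]
[ 0.96 -6.92  0.   -8.57]
[ 1.04 -8.03  0.   -9.16]
[ 1.13 -9.18  0.   -9.65]
[  1.21 -10.36   0.   -10.06]
[  1.29 -11.57   0.   -10.36]
[  1.37 -12.81   0.   -10.57]
[  1.45 -14.06   0.   -10.68]
[  1.53 -15.31   0.   -10.69]
[  1.61 -16.55   0.   -10.59]
[  1.69 -17.79   0.   -10.4 ]
[  1.77 -19.01   0.   -10.11]
[  1.85 -20.2    0.    -9.72]
```

Opening is 15 mm, so the 24 mm bar isn't between the pads. I'll look.

```bash
python3 - <<'E'
from h import *
a=manip.capture("wrist")["pixels"];b=manip.capture("side")["pixels"][150:230,240:360]
a=cv2.resize(a[100:400,120:440],(400,375));b=cv2.resize(b,(400,267),interpolation=2)
t=manip.capture("top")["pixels"][120:230,210:300];t=cv2.resize(t,(330,400),interpolation=2)
o=np.zeros((600,790,3),np.uint8);o[:333,:400]=cv2.resize(a,(400,333));o[333:600,:400]=b;o[:400,420:750]=t
cv2.imwrite("pics/c1.png",o)
E
```

```text
(no output)
```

View pics/c1.png

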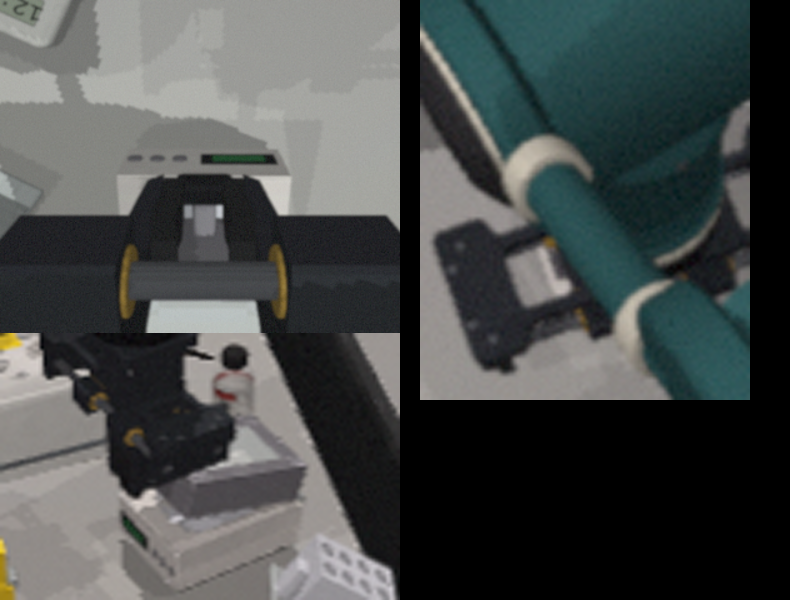

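```bash
python3 - <<'E'
from h import *
p,R,s=cur();print(p,s["grip_width"],s["finger_force"],s["wrist_force"])
c=manip.capture("wrist");a=c["pixels"][220:330,210:360]
g=cv2.convertScaleAbs(a,alpha=2.2,beta=10);cv2.imwrite("pics/c2.png",cv2.resize(g,None,fx=5,fy=5,interpolation=2))
pickle.dump(c,open("w2.pkl","wb"));print(c["K"],c["dist"])
for n,X in(("grasp",p+R.apply([0,0,.003])),("tip",p+R.apply([0,0,.022])),("handle est",np.array([.404,.2915,.099])),("+x bar end",[.404-.0044,.2915+.0112,.099])):
    print(n,(cv2.projectPoints(np.array(X,float).reshape(1,3),cv2.Rodrigues(c["R"])[0],c["t"],c["K"],np.array(c["dist"]))[0].ravel()-[210,220])*5)
E
```

```text
[0.4044 0.2917 0.1015] 0.17002967721168413 0.20462701882934198 [ 0.2835  0.277  -0.1973]
[[336.8127   0.     282.234 ]
 [  0.     336.8127 211.0776]
 [  0.       0.       1.    ]] [-0.0012  0.      0.      0.      0.    ]
grasp [360.0983 241.6521]
tip [360.0999 161.1808]
handle est [359.4442 239.5052]
+x bar end [478.3975 239.6639]
```

View pics/c2.png

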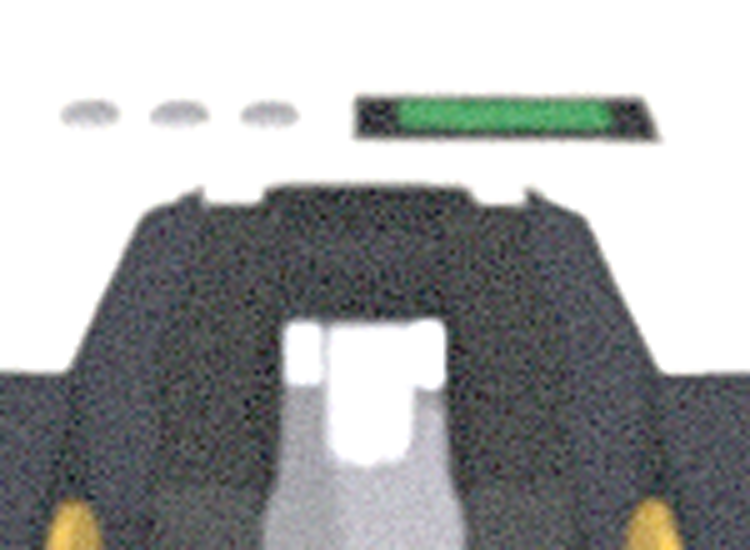

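>>> {"fn": "apply_moves", "kwargs": {"steps": [[0,0,0,0,0,0],[0,0,-4,0,0,0],[0,0,-9,0,0,0],[0,0,-9,0,0,0]], "gripper": 5}}

```text
time: 3.35
eef_pos: [0.4071, 0.2936, 0.1963]
eef_rot: [0.004, -0.187, 0.982, 0.002]
wrist_force: [-0.1, 0.3, -0.7]
grip_width: 0.564
finger_force: 0.0
```

```bash
python3 - <<'E'
from h import *
def proj(c,X): return cv2.projectPoints(np.array(X,float).reshape(-1,1,3),cv2.Rodrigues(c["R"])[0],c["t"],c["K"],np.array(c["dist"]))[0][:,0]
p,R,s=cur();print(p)
c=manip.capture("wrist");sd=manip.capture("side")
pickle.dump((c,sd),open("w3.pkl","wb"))
a=c["pixels"];b=sd["pixels"][150:230,240:360]
o=np.zeros((600,790,3),np.uint8);o[:400]=cv2.resize(a[150:314,120:444],(790,400));o[400:,:300]=cv2.resize(b,(300,200),interpolation=2)
cv2.imwrite("pics/c3.png",o)
h=np.array([.5412,.3451,.05])
for nm in("w1.pkl",):
  w1=pickle.load(open(nm,"rb"))
  for cc,l in((w1,"w1"),(c,"now")):
    m=cc["pixels"].max(2)<45
    m[:, :240]=0;m[:,330:]=0;m[:190]=0;m[240:]=0
    n,lab,st,ce=cv2.connectedComponentsWithStats(m.astype(np.uint8));print(l,[(st[i],ce[i]) for i in range(1,n) if st[i][4]>60])
    for th in(0,.1,.2,.24,.3):
        k=th+.0773;x=h+.15546*np.array([-np.cos(k)*np.cos(.375),-np.cos(k)*np.sin(.375),np.sin(k)])
        y=.012*np.array([-np.sin(.375),np.cos(.375),0]);print(th,proj(cc,[x,x+y,x-y]).ravel())
E
```

```text
[0.4071 0.2936 0.1963]
w1 [(array([268, 205,  30,  18, 446], dtype=int32), array([282.2848, 213.6816]))]
0 [280.9703 190.0077 295.0276 189.9997 266.9119 190.0157]
0.1 [280.9283 197.1898 295.706  197.1811 266.1493 197.1986]
0.2 [280.8857 206.9327 296.4174 206.9231 265.3525 206.9424]
0.24 [280.8686 211.5956 296.7092 211.5856 265.0266 211.6057]
0.3 [280.8433 219.4467 297.1524 219.4359 264.5326 219.4574]
now [(array([268, 199,  29,  15, 399], dtype=int32), array([281.7694, 205.8396]))]
0 [280.4203 183.2546 294.2849 183.2638 266.5527 183.2456]
0.1 [280.3707 190.1513 294.9325 190.1602 265.8056 190.1426]
0.2 [280.3181 199.548  295.6071 199.5561 265.0253 199.54  ]
0.24 [280.2962 204.053  295.8825 204.0607 264.7061 204.0453]
0.3 [280.2628 211.6439 296.2993 211.6508 264.2224 211.6369]
```

```bash
python3 - <<'E'
from h import *
c1=cv2.resize(cv2.imread("pics/c1.png")[333:600,:400],(120,80),interpolation=cv2.INTER_AREA)
s0=cv2.imread("pics/side0.png")[150:230,240:360];now=pickle.load(open("w3.pkl","rb"))[1]["pixels"][150:230,240:360]
for col in(62,70,78):
    print(col)
    for n,a in(("s0",s0),("c1",c1),("now",now)): print(n,cv2.cvtColor(a,6)[34:64,col])
E
```

```text
62
s0 [163 161 170 188 195 199 193 119 118 127  95  70  74  72  73  75  73  73
  72  75 102 140 143 140 138 137 151 149 134 122]
c1 [ 26  24  25  24  27  55 125 117 120 123 102  75  73  72  74  73  74  74
  72  77  98 133 143 142 140 142 152 151 137 125]
now [162 162 170 191 196 200 194 127 116 120 105  70  73  75  73  72  72  72
  75  74  92 141 142 141 139 138 149 147 135 122]
70
s0 [163 178 199 180 177 153 117 118 115  76  72  71  73  73  70  72  73  73
  74  96 126 124 121 149 145 128 123 122 124 122]
c1 [166 182 197 184 177 147 121 118 114  78  71  73  75  75  73  71  73  74
  76  99 124 124 127 149 147 131 123 124 125 126]
now [164 179 198 179 176 146 117 119 114  82  72  73  74  73  73  71  72  72
  77 101 125 123 121 149 146 130 122 121 124 122]
78
s0 [162 162 161 159 139 118 116 115  71  73  72  73  73  72  72  70  73  90
 108 123 152 145 128 124 124 125 125 129 132 132]
c1 [164 163 163 160 137 113 113 109  76  74  72  74  73  72  71  72  74  86
 108 126 152 146 130 128 127 127 126 129 133 132]
now [161 161 162 160 139 119 115 117  70  73  73  73  73  72  72  72  73  79
 108 122 151 144 127 123 125 123 125 127 132 132]
```

```bash
python3 - <<'E'
from h import *
def proj(c,X): return cv2.projectPoints(np.array(X,float).reshape(-1,1,3),cv2.Rodrigues(c["R"])[0],c["t"],c["K"],np.array(c["dist"]))[0][:,0]
w1=pickle.load(open("w1.pkl","rb"))
R=Rt(.375);p=np.array([.4042,.2921,.1905])
print("cam in tool mm",R.inv().apply(-w1["R"].T@w1["t"]-p)*1e3,"axes",R.inv().apply(w1["R"]))
for z in(.022,.003,-.02,-.045):
  for x in(-.009,.009): print(z,x,proj(w1,[p+R.apply([x,y,z]) for y in(-.0425,-.025,.025,.0425)]).ravel())
g=cv2.cvtColor(w1["pixels"],6)
for r in range(240,300,5): print(r,g[r,170:235:3],g[r,335:400:3])
E
```

```text
cam in tool mm [  81.2215   -0.0865 -150.1418] axes [[-0.0003  1.     -0.0012]
 [-0.9495 -0.0006 -0.3137]
 [-0.3137  0.001   0.9495]]
0.022 -0.009 [207.42   266.7477 238.1646 266.7253 325.9834 266.6551 356.7061 266.6284]
0.022 0.009 [205.1385 237.5023 236.817  237.4808 327.3025 237.4164 358.9577 237.3928]
0.003 -0.009 [199.6941 284.0867 233.6313 284.0613 330.5676 283.9787 364.4781 283.9464]
0.003 0.009 [196.9071 252.2859 231.986  252.2615 332.183  252.1857 367.2334 252.1571]
-0.02 -0.009 [187.8879 310.585  226.7037 310.555  337.5727 310.4518 376.3535 310.4095]
-0.02 0.009 [184.2265 275.0617 224.5438 275.0327 339.701  274.9378 379.9806 274.9003]
-0.045 -0.009 [170.4957 349.6243 216.4982 349.5881 347.8912 349.4503 393.8446 349.3901]
-0.045 0.009 [165.3183 309.0258 213.4464 308.9905 350.9101 308.8631 398.9845 308.8093]
240 [116 129 123 103 110 127 125 127 127 131 131 130 129 128 128 129 124 126
 130 126 123  82] [157 148 149 151 154 160 160 160 161 159 161 158 162 165 160 160 159 166
 161 159 162 157]
245 [106  93 100 113 130 126 130 125 131 125 129 127 129 128 127 128 126 126
 130 132 
[... 1259 characters left out ...]
9  24  30  31  32  31  34  23  31
  17  27  51 162] [ 29  26  22  32  40  33  29  37  34  21  31  28  23  27  86 161 162 159
 156 160 159 158]
285 [156 159 156 155 148  53  31  32  32  39  24  23  34  35  30  30  25  33
  29  24  37 119] [ 20  22  11  31  26  27  24  33  30  35  33  31  38  37  33  72 154 161
 160 163 162 158]
290 [158 162 161 139  39  34  35  31  26  30  28  31  28  16  18  31  25  28
  31  12  35 116] [ 27  34  26  17  28  34  23  31  30  28  31  28  31  28  33  34  47 152
 156 164 166 161]
295 [158 160 122  37  33  23  38  25  34  35  26  36  38  34  31  17  27  24
  15  32  47 118] [ 25  24  19  28  16  26  28  27  32  32  36  24  41  31  38  34  33  31
 140 160 158 159]
```

The lid never moved. In the wrist picture the real fingertips sit about 4 mm behind the TCP rather than 22 mm ahead, so the grasp was too high. I'll go about 2 cm lower.

```bash
python3 - <<'E'
from h import *
go([.404,.2915,.084],.375)
E
```

```text
shift cm [ 0.0718 -0.0182 10.7829] rot [0.0002 0.0011 0.0002] |rot| 0.0011116367577940483
```

>>> {"fn": "apply_moves", "kwargs": {"steps": [[0,0,5,0,0,0],[0,0,9,0,0,0],[0,0,10.2,0,0,0],[0,0,10.8,0,0,0],[0,0,10.8,0,0,0]]}}

```text
time: 4.08
eef_pos: [0.4048, 0.2921, 0.084]
eef_rot: [0.0, -0.187, 0.982, 0.0]
wrist_force: [0.1, -0.4, -0.7]
grip_width: 0.567
finger_force: 0.0
```

>>> {"fn": "apply_moves", "kwargs": {"steps": [[0,0,0,0,0,0],[0,0,0,0,0,0],[0,0,0,0,0,0],[0,0,0,0,0,0],[0,0,0,0,0,0]], "gripper": 1.5, "grip_force": 15}}

```text
time: 4.7
eef_pos: [0.4046, 0.2922, 0.0838]
eef_rot: [0.0, -0.186, 0.982, 0.0]
wrist_force: [0.7, 2.0, 0.0]
grip_width: 0.266
finger_force: 15.0
```

Held at 23.4 mm with 15 N. Next is the swing arc.

>>> {"fn": "apply_moves", "kwargs": {"steps": [[-0.4,0,-1.15,0,0,0],[-1.0,0,-2.3,0,0,0],[-1.6,0,-3.4,0,0,0],[-2.3,0,-4.4,0,0,0],[-3.1,0,-5.4,0,0,0],[-3.95,0,-6.3,0,0,0],[-4.9,0,-7.15,0,0,0],[-5.9,0,-7.9,0,0,0],[-6.9,0,-8.55,0,0,0],[-8.0,0,-9.15,0,0,0]]}}

```text
time: 5.95
eef_pos: [0.4797, 0.3213, 0.1759]
eef_rot: [0.0, -0.187, 0.982, -0.0]
wrist_force: [-3.0, 0.8, 2.6]
grip_width: 0.271
finger_force: 15.0
```

>>> {"fn": "apply_moves", "kwargs": {"steps": [[-1.15,0,-0.5,0,0,0],[-2.3,0,-0.9,0,0,0],[-3.55,0,-1.2,0,0,0],[-4.8,0,-1.4,0,0,0],[-6.0,0,-1.5,0,0,0],[-7.3,0,-1.5,0,0,0],[-8.5,0,-1.4,0,0,0],[-9.8,0,-1.2,0,0,0],[-11.0,0,-0.95,0,0,0],[-12.2,0,-0.55,0,0,0]]}}

```text
time: 7.2
eef_pos: [0.5949, 0.366, 0.1816]
eef_rot: [0.002, -0.186, 0.982, -0.0]
wrist_force: [1.5, -1.3, 5.9]
grip_width: 0.27
finger_force: 15.0
```

>>> {"fn": "apply_moves", "kwargs": {"steps": [[0,0,0,0,0,0],[0,0,0,0,0,0],[0,0,0,0,0,0]], "gripper": 5}}

```text
time: 7.58
eef_pos: [0.5918, 0.3655, 0.1798]
eef_rot: [-0.001, -0.187, 0.982, -0.0]
wrist_force: [0.1, -0.3, -0.8]
grip_width: 0.563
finger_force: 0.0
```

>>> {"fn": "apply_moves", "kwargs": {"steps": [[0,0,-3,0,0,0],[0,0,-7,0,0,0],[2,-4,-9,0,0,0],[5,-10,-9,0,0,0.15],[8,-15,-9,0,0,0.3],[8,-15,-9,0,0,0.4],[8,-15,-9,0,0,0.4]], "gripper": 7.5}}

```text
time: 8.45
eef_pos: [0.5725, 0.1961, 0.2708]
eef_rot: [0.0, 0.012, 1.0, 0.0]
wrist_force: [-0.2, 1.2, -0.6]
grip_width: 0.851
finger_force: 0.0
```

```bash
python3 - <<'E'
from h import *
print(cur()[0])
r={n:manip.capture(n) for n in("top","side","wrist")};pickle.dump(r,open("r4.pkl","wb"))
o=np.zeros((600,790,3),np.uint8);o[:300,:400]=cv2.resize(r["wrist"]["pixels"],(400,300))
o[:300,400:]=cv2.resize(r["side"]["pixels"][130:270,230:414],(390,300),interpolation=2)
o[300:,:400]=cv2.resize(r["top"]["pixels"][100:250,200:400],(400,300),interpolation=2);cv2.imwrite("pics/c4.png",o)
E
```

```text
[0.5725 0.1961 0.2708]
```

View pics/c4.png

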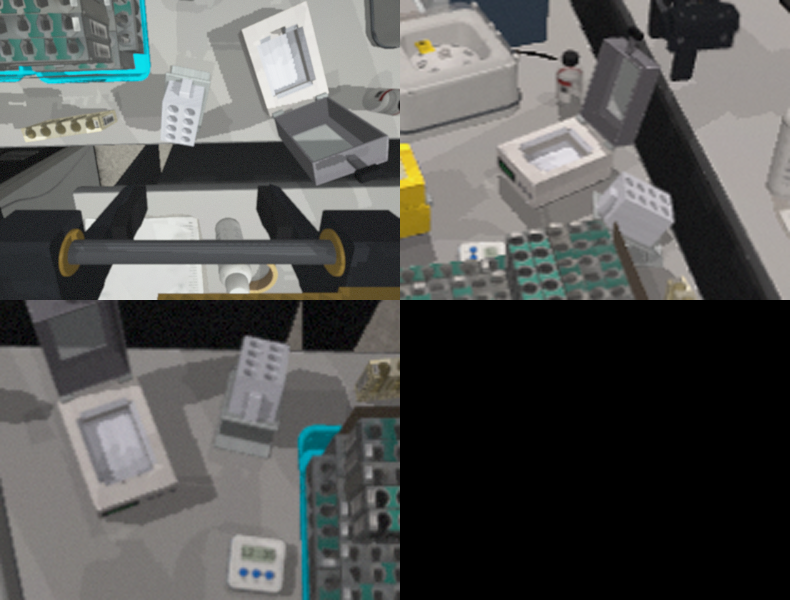

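The lid is open past upright. The pocket is visible in the top view near (257,212), and the wells are clear in the wrist view near (257,170). Next I measure the deck and pocket, and the block's wells.

```bash
python3 - <<'E'
from h import *
r=pickle.load(open("r4.pkl","rb"))
# deck
t=r["top"];im=t["pixels"];hsv=cv2.cvtColor(im,40)
m=((hsv[...,2]>150)&(hsv[...,1]<60)).astype(np.uint8);k=np.zeros_like(m);k[145:212,225:292]=1
n,lab,st,ce=cv2.connectedComponentsWithStats(m*k);i=1+np.argmax(st[1:,4]);print(st[i],ce[i])
cn=max(cv2.findContours((lab==i).astype(np.uint8),0,1)[0],key=cv2.contourArea)[:,0]
X=plane(t,cn.astype(float),.05)[:,:2];rc=cv2.minAreaRect(X.astype(np.float32)*1000);print("deck",rc)
# wells
def wells(c,x0,y0,x1,y1,name):
    g=cv2.resize(cv2.cvtColor(c["pixels"],6)[y0:y1,x0:x1],None,fx=6,fy=6,interpolation=2).astype(np.uint8)
    bh=cv2.morphologyEx(g,cv2.MORPH_BLACKHAT,cv2.getStructuringElement(2,(47,47)))
    n,l,s,ce=cv2.connectedComponentsWithStats((bh>40).astype(np.uint8))
    for i in range(1,n):
        if 150<s[i][4]<3000: print(name,(ce[i]+.5)/6-.5+[x0,y0],s[i])
wells(r["wrist"],220,90,300,210,"w");wells(t,315,115,350,150,"t")
E
```

```text
[ 229  145   59   60 1787] [259.4449 173.0436]
deck ((481.5630187988281, 322.2568664550781), (129.06991577148438, 92.48748016357422), 21.094329833984375)
w [238.9054  96.5193] [109  15  15  58 591]
w [239.4177 148.0524] [109 346  21  11 167]
w [262.8516 152.9319] [251 375  17  13 164]
w [239.0196 162.6199] [106 432  21  14 196]
w [244.6394 166.5553] [138 444  26  33 476]
w [260.7582 166.7806] [237 456  21  15 223]
w [267.6488 170.8483] [279 478  17  17 173]
w [241.6963 178.1619] [100 511  56  41 935]
w [262.7175 181.8617] [226 535  59  40 980]
w [240.7474 190.3774] [100 585  49  39 980]
w [261.0763 194.0006] [ 218  607   54   39 1045]
w [220.7572 205.3597] [  0 669  16  51 763]
t [324.8726 116.0282] [ 48   0  28  19 390]
t [326.221  121.6629] [ 62  37  16  13 155]
t [336.4014 123.997 ] [122  50  20  14 164]
t [325.315  126.3104] [ 56  64  19  14 182]
t [335.2609 128.249 ] [116  76  17  13 168]
t [324.3511 131.064 ] [ 51  92  17  15 155]
t [334.5274 133.1889] [111 105  18  14 161]
```

```bash
python3 - <<'E'
from h import *
r=pickle.load(open("r4.pkl","rb"))
def tp(c,p,yaw,P0):
    n=np.array([.5*np.cos(yaw),.5*np.sin(yaw),.866]);u=und(c,p);d=np.c_[u,np.ones(len(u))]@c["R"];o=-c["R"].T@c["t"]
    return o+d*(((P0-o)@n)/(d@n))[:,None]
P0=np.array([.5601,.1679,.0917])
W=tp(r["wrist"],[(241.7,178.2),(240.7,190.4),(262.7,181.9),(261.1,194.0)],-.2,P0)
T=tp(r["top"],[(324.35,131.06),(325.3,126.3),(326.2,121.7),(334.5,133.2),(335.3,128.2),(336.4,124.0)],-.2,P0)
print(W);print(T)
for A,k in((W,2),(T,3)):
    y=A[:k].mean(0)-A[k:].mean(0)
    if A is W:y=-y
    x=(A[k-1]-A[0]+A[-1]-A[k])/2;print("y",y,np.arctan2(-y[0],y[1]),"x",x,np.arctan2(x[1],x[0]),A.mean(0))
# silhouette of block in wrist: long side edges
g=cv2.GaussianBlur(cv2.cvtColor(r["wrist"]["pixels"],6),(3,3),0)
for row in range(135,206,8): print(row,g[row,218:300:2])
E
```

```text
[[0.5658 0.1568 0.0872]
 [0.5808 0.1539 0.0784]
 [0.5701 0.1779 0.0872]
 [0.5852 0.1751 0.0783]]
[[0.5564 0.1817 0.0954]
 [0.5712 0.1786 0.0867]
 [0.5858 0.1756 0.078 ]
 [0.5518 0.1604 0.0955]
 [0.5673 0.1573 0.0864]
 [0.5806 0.1537 0.0785]]
y [ 0.0043  0.0211 -0.    ] -0.20225163897064233 x [ 0.015  -0.0029 -0.0088] -0.1877472301494847 [0.5755 0.1659 0.0828]
y [ 0.0046  0.0215 -0.0001] -0.20873826777510907 x [ 0.0291 -0.0064 -0.0172] -0.21670767166720423 [0.5689 0.1679 0.0867]
135 [135 136 134 136 136 146 188 208 207 209 209 209 210 210 211 207 206 211
 213 215 216 218 220 208 184 184 197 207 206 208 208 209 205 178 162 172
 176 184 185 185 184]
143 [135 136 137 134 151 200 212 209 208 208 208 209 208 208 206 205 206 206
 206 203 205 204 205 205 206 207 207 207 206 205 204 204 190 168 171 176
 183 185 184 183 185]
151 [136 136 134 137 163 207 212 207 201 190 193 170 148 146 144 159 202 215
 213 213 207 195 181 178 183 196 207 210 209 209 208 200 172 168 173 181
 184 184 184 180 176]
159 [136 134 135 136 175 213 211 212 214 216 222 229 225 217 211 210 215 215
 214 215 219 211 200 179
[... 230 characters left out ...]
135 137 135]
175 [147 148 146 155 196 213 210 210 197 175 164 170 181 198 212 216 216 214
 213 219 227 225 215 202 191 194 207 214 213 188 153 150 137 135 135 136
 136 136 134 135 135]
183 [168 173 184 197 211 212 211 218 227 226 218 204 186 182 201 217 216 214
 208 200 198 172 151 142 144 187 214 212 199 158 135 133 134 136 135 135
 135 136 136 136 135]
191 [193 195 194 201 212 212 212 207 199 196 176 150 143 161 209 217 215 211
 198 178 168 175 191 207 214 213 214 204 156 133 133 135 136 135 136 142
 145 149 168 176 176]
199 [175 172 173 174 172 170 170 172 174 174 173 175 178 188 200 203 206 215
 226 228 220 208 201 202 212 216 210 165 137 135 134 135 128 123 123 122
 121 119 121 122 122]
```

```bash
python3 - <<'E'
from h import *
# top-view points: grey rack left back corner, its front-left, cream rack ends
for z in(.08,.12): print(z,plane(C["top"],[(377,153),(445,153),(370,205)],z)[:,:2].round(3).tolist())
# side view grey-green rack: near-right top (dark board) corner, far corner
print("cream .073",plane(C["top"],[(380,140),(438,126)],.073)[:,:2])
def sp(l): return [(260+x/6,165+y/6) for x,y in l]
for z in(.08,.12):print("side",plane(C["side"],sp([(130,450),(365,405),(430,415)]),z)[:,:2].round(3).tolist())
print("tri back-left of rack",tri([(377,153)],sp([(428,412)])))
go([.5882,.1631,.1399],-.205,.5236)
E
```

```text
0.08 [[0.515, 0.069], [0.517, -0.075], [0.401, 0.087]]
0.12 [[0.5, 0.079], [0.502, -0.058], [0.392, 0.096]]
cream .073 [[ 0.5474  0.0596]
 [ 0.5814 -0.0668]]
side [[0.382, 0.139], [0.486, 0.149], [0.512, 0.139]]
side [[0.374, 0.1], [0.472, 0.109], [0.497, 0.099]]
tri back-left of rack (array([[0.4912, 0.0833, 0.1386]]), array([0.6851]))
shift cm [-1.6207 -3.4047 13.0562] rot [-0.0477  0.5221  0.1784] |rot| 0.5538477800939859
```

>>> {"fn": "apply_moves", "kwargs": {"steps": [[-0.5,-1,1,-0.012,0.13,0.045],[-1,-2,2.5,-0.024,0.26,0.09],[-1.4,-3,4.5,-0.036,0.39,0.134],[-1.6,-3.4,7,-0.048,0.522,0.178],[-1.6,-3.4,10,-0.048,0.522,0.178],[-1.6,-3.4,12,-0.048,0.522,0.178],[-1.6,-3.4,13,-0.048,0.522,0.178],[-1.6,-3.4,13,-0.048,0.522,0.178]]}}

```text
time: 9.6
eef_pos: [0.5876, 0.1631, 0.1407]
eef_rot: [-0.257, 0.099, 0.961, 0.027]
wrist_force: [0.5, 0.4, 0.2]
grip_width: 0.854
finger_force: 0.0
```

```bash
python3 - <<'E'
from h import *
def proj(c,X): return cv2.projectPoints(np.array(X,float).reshape(-1,1,3),cv2.Rodrigues(c["R"])[0],c["t"],c["K"],np.array(c["dist"]))[0][:,0]
go([.549,.1712,.0706],-.205,.5236)
c=manip.capture("wrist");pickle.dump(c,open("w5.pkl","wb"))
B=Ro.from_euler("z",-.205)*Ro.from_euler("y",.5236);T=np.array([.5607,.1688,.0914])
pts=proj(c,[T+B.apply([x,y,0]) for x,y in((-.036,.025),(-.036,-.025),(.036,-.025),(.036,.025))]);print(pts)
im=c["pixels"].copy()
g=cv2.cvtColor(im,6)
for x,y in pts: cv2.circle(im,(int(round(x)),int(round(y))),2,(0,0,255),-1)
cv2.imwrite("pics/w5.png",im)
E
```

```text
shift cm [-0.0848  0.0048  8.0464] rot [ 0.0008  0.     -0.0006] |rot| 0.0009759532993613743
[[321.8069 178.2737]
 [242.0064 178.252 ]
 [245.8613 279.9881]
 [317.9429 279.9987]]
```

View pics/w5.png

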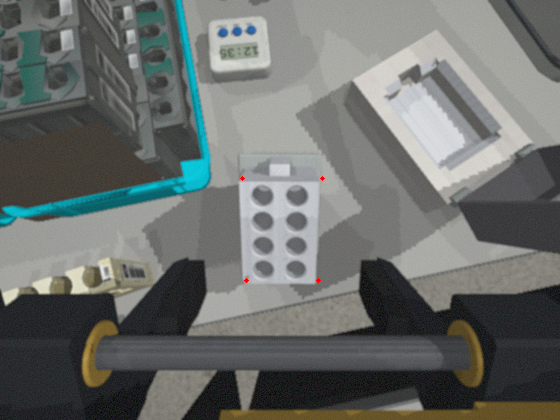

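The projected corners match the block's top face at (241..320, 180..283), so the grasp is aligned. I'll descend and grip.

>>> {"fn": "apply_moves", "kwargs": {"steps": [[-0.1,0,3,0,0,0],[-0.1,0,5.5,0,0,0],[-0.1,0,7.3,0,0,0],[-0.1,0,8,0,0,0],[-0.1,0,8,0,0,0]]}}

```text
time: 10.28
eef_pos: [0.5499, 0.1707, 0.0712]
eef_rot: [-0.257, 0.1, 0.961, 0.027]
wrist_force: [0.7, -0.4, 0.6]
grip_width: 0.852
finger_force: 0.0
```

>>> {"fn": "apply_moves", "kwargs": {"steps": [[0,0,0,0,0,0],[0,0,0,0,0,0],[0,0,0,0,0,0],[0,0,0,0,0,0],[0,0,0,0,0,0]], "gripper": 4, "grip_force": 40}}

```text
time: 10.9
eef_pos: [0.5503, 0.1701, 0.0713]
eef_rot: [-0.257, 0.1, 0.961, 0.027]
wrist_force: [1.6, -3.7, 4.2]
grip_width: 0.564
finger_force: 40.0
```

>>> {"fn": "apply_moves", "kwargs": {"steps": [[0,0,-1,0,0,0],[0,0,-2.5,0,0,0],[0,0,-5,0,0,0],[0,0,-8,0,0,0],[0,0,-11,0,0,0],[0,0,-13,0,0,0],[0,0,-13,0,0,0],[0,0,-13,0,0,0]]}}

```text
time: 11.9
eef_pos: [0.6127, 0.1572, 0.1825]
eef_rot: [-0.258, 0.1, 0.961, 0.027]
wrist_force: [-0.4, 0.8, -3.7]
grip_width: 0.563
finger_force: 40.0
```

```bash
python3 - <<'E'
from h import *
def proj(c,X): return cv2.projectPoints(np.array(X,float).reshape(-1,1,3),cv2.Rodrigues(c["R"])[0],c["t"],c["K"],np.array(c["dist"]))[0][:,0]
p,R,s=cur();print(p,s["wrist_force"])
# block top centre in tool frame at grasp
Tc=np.array([.5607,.1688,.0914]);Rg=Ro.from_quat([.1,.961,.027,-.257]);b=Rg.inv().apply(Tc-np.array([.5503,.1701,.0713]));print("top centre in tool",b)
c=manip.capture("wrist");pickle.dump(c,open("w6.pkl","wb"))
for z in(0,):
  print(proj(c,[p+R.apply([b[0]-x,y,b[2]]) for x,y in((-.036,.025),(-.036,-.025),(.036,-.025),(.036,.025))]))
g=cv2.cvtColor(c["pixels"],6)
for r in range(215,345,5): print(r,g[r,190:380:5])
# target above the pocket: block top centre at .03+.05+.08 above pocket, vertical
E
```

```text
[0.6127 0.1572 0.1825] [-0.39    0.8459 -3.6884]
top centre in tool [ 0.001   0.0009 -0.0226]
[[343.5987 217.568 ]
 [219.1906 217.4361]
 [228.0709 362.2683]
 [334.664  362.3883]]
215 [163 167 161 165 165 111 111 160 164 167 161 160 162 157 158 161 159 163
 158 162 158 160 158 160 162 158 159 156 158 156 150 108 120 122 120 119
 125 121]
220 [167 159 166 167 165 146 122 162 160 156 157 156 161 161 159 158 159 158
 159 160 161 158 157 157 154 157 158 155 159 155 158 118 112 114 118 122
 122 121]
225 [164 162 164 162 167 150 174 207 202 198 210 207 206 208 201 200 197 205
 204 204 200 195 200 199 199 197 201 198 202 202 201 161 113 108 109 122
 124 121]
230 [161 164 162 162 161 153 178 202 201 200 208 188 125 108 116 180 197 206
 201 204 200 199 188 123 107 122 188 201 202 201 199 145 114 112 115 121
 121 122]
235 [165 165 165 164 161 150 174 206 201 198 188  99 105 106 108 105 165 207
 204 202 201 174 104 109 108 103  97 174 204 201 199 133 110 116 123 124
 124 118]
240 [158 164 164 163 163 154 167 206 203 199 161  97 105 108 106 103 110 205
 205 204 197 112 101 106 108 102  98 127 201
[... 2499 characters left out ...]
 108 104 108 144
 144 143 131 100 108 107 113  98 117 146 147 143  47  30  28  29  36  31
  39  23]
325 [ 38  32  39  48  41  29  61 128 139 135 140 128 103 109 121 126 144 153
 148 145 147 125 114 116 123 126 152 143 147 143  44  33  26  35  37  36
  33  23]
330 [ 33  45  44  48  40  28 133 132 140 138 139 137 134 131 139 149 143 149
 145 145 142 143 150 150 152 152 145 145 145 144  33  34  19  38  30  28
  37  25]
335 [ 48  52  47  50  54  46 112 112 100  97  94 101  96  98 103 102 101 101
 108 102 100 106 101 100 105 104 100 105 108 102  50  48  46  51  47  45
  43  46]
340 [85 78 84 84 78 83 82 78 81 77 78 84 80 83 82 85 78 81 84 81 78 80 74 80
 75 78 80 79 77 81 76 84 80 84 81 77 80 66]
```

```bash
python3 - <<'E'
from h import *
go([.49,.21,.20],.37);
E
```

```text
shift cm [12.193   2.648   5.0035] rot [ 0.1513 -0.5109 -0.5636] |rot| 0.7755909550282254
```

>>> {"fn": "apply_moves", "kwargs": {"steps": [[2.5,0.5,0.5,0.02,-0.064,-0.07],[5,1,1.2,0.038,-0.128,-0.141],[7.2,1.5,2,0.057,-0.192,-0.211],[9,1.9,3,0.076,-0.256,-0.282],[10.5,2.2,4,0.095,-0.32,-0.352],[11.5,2.5,4.6,0.113,-0.383,-0.423],[12.2,2.65,5,0.132,-0.447,-0.493],[12.2,2.65,5,0.1513,-0.511,-0.5636],[12.2,2.65,5,0.1513,-0.511,-0.5636],[12.2,2.65,5,0.1513,-0.511,-0.5636]]}}

```text
time: 13.2
eef_pos: [0.4902, 0.2098, 0.2004]
eef_rot: [-0.0, -0.183, 0.983, -0.0]
wrist_force: [0.2, 0.1, -3.5]
grip_width: 0.564
finger_force: 40.0
```

```bash
python3 - <<'E'
from h import *
go([.4806,.3216,.14],.37)
E
```

```text
shift cm [-3.1342 10.7737  6.0373] rot [-0.0002 -0.0002 -0.0012] |rot| 0.0011913096669714978
```

>>> {"fn": "apply_moves", "kwargs": {"steps": [[-0.8,2.7,0,0,0,0],[-1.6,5.4,1,0,0,0],[-2.4,8.1,2.5,0,0,0],[-3,10,4,0,0,0],[-3.1,10.8,5.5,0,0,0],[-3.1,10.8,6,0,0,0],[-3.1,10.8,6,0,0,0],[-3.1,10.8,6,0,0,0]]}}

```text
time: 14.2
eef_pos: [0.4814, 0.3215, 0.1417]
eef_rot: [0.002, -0.184, 0.983, -0.0]
wrist_force: [1.5, 0.0, -4.0]
grip_width: 0.564
finger_force: 40.0
```

```bash
python3 - <<'E'
from h import *
def proj(c,X): return cv2.projectPoints(np.array(X,float).reshape(-1,1,3),cv2.Rodrigues(c["R"])[0],c["t"],c["K"],np.array(c["dist"]))[0][:,0]
p,R,s=cur();go([.4806,.3216,.14],.37)
w=manip.capture("wrist");sd=manip.capture("side")
b=np.array([-.001,0,-.0226]);D=[(-.036,.025),(-.036,-.025),(.036,-.025),(.036,.025)]
ow=np.zeros((600,790,3),np.uint8)
def draw(c,x0,y0,x1,y1,W,H):
    im=c["pixels"];k=W/(x1-x0);o=cv2.resize(im[y0:y1,x0:x1],(W,H),interpolation=2)
    tr=lambda X:[tuple(int(v) for v in (q-[x0-.5,y0-.5])*k) for q in proj(c,X)]
    for zz in(b[2],b[2]+.05):
        for q in tr([p+R.apply([b[0]-x,y,zz]) for x,y in D]): cv2.circle(o,q,2,(0,0,255),-1)
    I=Ro.from_euler("z",.37);O=np.array([.4815,.322,0])
    for x,y,col in((38.5,27.5,(255,0,0)),(65,46,(0,255,0))):
        for q in tr([O+I.apply([sx*x/1e3,sy*y/1e3,.05]) for sx in(-1,1) for sy in(-1,1)]): cv2.circle(o,q,2,col,-1)
    return o
ow[:300,:400]=draw(w,140,120,440,345,400,300);ow[:600,400:]=draw(sd,255,140,353,290,390,600)[:600]
t=manip.capture("top");ow[300:,:400]=draw(t,210,130,310,205,400,300)
cv2.imwrite("pics/c7.png",ow)
E
```

```text
shift cm [0.0715 0.0419 0.1675] rot [-0.0007  0.0032 -0.0009] |rot| 0.003409238384135299
```

View pics/c7.png

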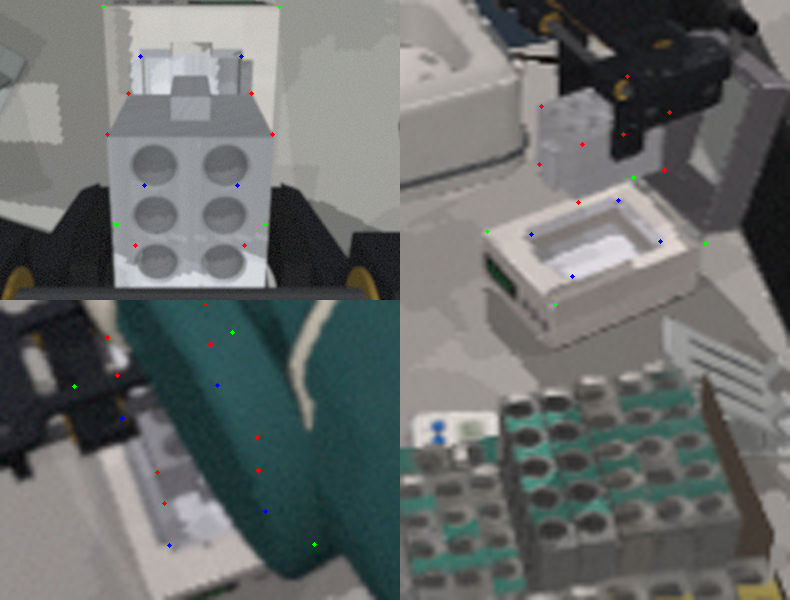

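The deck (green) and pocket (blue) corners match in all views. The block hangs square over the pocket to within about 1 mm, with its top front edge at (108..272,137) in the wrist crop. I'll lower it.

>>> {"fn": "apply_moves", "kwargs": {"steps": [[0.12,0.04,1.5,0,0.003,0],[0.12,0.04,3,0,0.003,0],[0.12,0.04,4.5,0,0.003,0],[0.12,0.04,5.7,0,0.003,0],[0.12,0.04,6.4,0,0.003,0],[0.12,0.04,6.9,0,0.003,0],[0.12,0.04,7.3,0,0.003,0],[0.12,0.04,7.6,0,0.003,0],[0.12,0.04,7.6,0,0.003,0]]}}

```text
time: 15.48
eef_pos: [0.4798, 0.3218, 0.065]
eef_rot: [-0.0, -0.184, 0.983, -0.0]
wrist_force: [0.2, -0.1, -3.4]
grip_width: 0.561
finger_force: 40.0
```

```bash
python3 - <<'E'
from h import *
go([.4802,.3214,.0574],.37);s=cur()[2];print(s["wrist_force"],s["wrist_torque"])
E
```

```text
shift cm [-0.0238 -0.0564  0.7608] rot [-0.0007 -0.0008 -0.0001] |rot| 0.0010131722184835352
[ 0.1674 -0.106  -3.4356] [ 0.0753 -0.0044 -0.0271]
```

>>> {"fn": "apply_moves", "kwargs": {"steps": [[0,0,0.2,0,0,0],[0,0,0.4,0,0,0],[0,0,0.55,0,0,0],[0,0,0.65,0,0,0],[0,0,0.65,0,0,0]]}}

```text
time: 16.1
eef_pos: [0.4797, 0.3218, 0.0584]
eef_rot: [-0.0, -0.184, 0.983, -0.0]
wrist_force: [0.7, -0.3, -3.8]
grip_width: 0.562
finger_force: 40.0
```

>>> {"fn": "apply_moves", "kwargs": {"steps": [[0,0,0.05,0,0,0],[0,0,0.1,0,0,0],[0,0,0.1,0,0,0]]}}

```text
time: 16.48
eef_pos: [0.4798, 0.3218, 0.0575]
eef_rot: [-0.0, -0.184, 0.983, -0.0]
wrist_force: [-1.1, -0.3, -4.1]
grip_width: 0.562
finger_force: 40.0
```

Still no contact, so I'll creep down until the force changes.

>>> {"fn": "apply_moves", "kwargs": {"steps": [[0,0,0.05,0,0,0],[0,0,0.1,0,0,0],[0,0,0.1,0,0,0]]}}

```text
time: 16.85
eef_pos: [0.4798, 0.3219, 0.0567]
eef_rot: [-0.0, -0.184, 0.983, -0.0]
wrist_force: [-1.7, -0.6, -0.7]
grip_width: 0.563
finger_force: 40.0
```

>>> {"fn": "apply_moves", "kwargs": {"steps": [[0,0,0.05,0,0,0],[0,0,0.1,0,0,0],[0,0,0.1,0,0,0]]}}

```text
time: 17.23
eef_pos: [0.4798, 0.3219, 0.0567]
eef_rot: [-0.0, -0.184, 0.983, -0.0]
wrist_force: [-3.3, -2.0, 6.3]
grip_width: 0.563
finger_force: 40.0
```

Floor contact at the expected height. Releasing and retreating.

>>> {"fn": "apply_moves", "kwargs": {"steps": [[0,0,-0.05,0,0,0],[0,0,-0.05,0,0,0],[0,0,-0.05,0,0,0],[0,0,-0.05,0,0,0]], "gripper": 7.5}}

```text
time: 17.73
eef_pos: [0.4798, 0.3219, 0.0559]
eef_rot: [-0.0, -0.184, 0.983, -0.0]
wrist_force: [0.4, -0.7, -0.5]
grip_width: 0.851
finger_force: 0.0
```

>>> {"fn": "apply_moves", "kwargs": {"steps": [[0,0,-2,0,0,0],[0,0,-5,0,0,0],[0,0,-9,0,0,0],[0,0,-13,0,0,0],[2,0,-16,0,0,0],[4,0,-17,0,0,0],[4,0,-17,0,0,0],[4,0,-17,0,0,0]]}}

```text
time: 18.73
eef_pos: [0.4429, 0.3076, 0.2264]
eef_rot: [0.0, -0.184, 0.983, -0.0]
wrist_force: [0.1, 0.3, 0.2]
grip_width: 0.854
finger_force: 0.0
```

```bash
python3 - <<'E'
from h import *
def proj(c,X): return cv2.projectPoints(np.array(X,float).reshape(-1,1,3),cv2.Rodrigues(c["R"])[0],c["t"],c["K"],np.array(c["dist"]))[0][:,0]
p,R,s=cur();print(p)
r={n:manip.capture(n) for n in("side","wrist")};pickle.dump(r,open("r8.pkl","wb"))
w=r["wrist"];I=Ro.from_euler("z",.37);O=np.array([.4815,.322,.08])
pts=proj(w,[O+I.apply([x,y,0]) for x in(-.036,.036) for y in(.025,-.025)]);print(pts)
g=cv2.cvtColor(w["pixels"],6)
# well blobs, predicted grid symmetric about centre
x0,y0=pts.min(0).astype(int)-3;x1,y1=pts.max(0).astype(int)+4
q=cv2.resize(g[y0:y1,x0:x1],None,fx=4,fy=4,interpolation=2)
n,l,st,ce=cv2.connectedComponentsWithStats((cv2.morphologyEx(q,cv2.MORPH_BLACKHAT,np.ones((95,95)))>35).astype(np.uint8))
P=[(ce[i]+.5)/4-.5+[x0,y0] for i in range(1,n) if st[i][4]>800];print([st[i][4] for i in range(1,n)])
X=plane(w,P,.08);print(np.c_[I.inv().apply(X-O)*1e3,np.array(P)])
# lid handle in side: dark blob
d=np.array([np.cos(.37),np.sin(.37),0])
for th in(1.6,1.7,1.8,1.85,1.9):
    k=th+.0773;print(th,proj(r["side"],[np.array([.5419,.3455,.05])+.15546*(-np.cos(k)*d+[0,0,np.sin(k)])]))
m=(r["side"]["pixels"].max(2)<45).astype(np.uint8);m[:,:325]=0;m[:,355:]=0;m[:120]=0;m[175:]=0
n,l,st,ce=cv2.connectedComponentsWithStats(m);print([(st[i].tolist(),ce[i]) for i in range(1,n) if st[i][4]>15])
E
```

```text
[0.4429 0.3076 0.2264]
[[308.9041 199.5092]
 [254.27   199.4568]
 [307.0166 269.9222]
 [256.107  269.8747]]
[np.int32(10639), np.int32(3009), np.int32(3016), np.int32(2864), np.int32(2870), np.int32(2700), np.int32(2712), np.int32(2577), np.int32(2576), np.int32(230)]
[[-17.7582  -4.5492   0.     276.7001 218.2756]
 [-26.6444  -9.9049   0.     270.8626 209.1994]
 [-26.5772  12.0416   0.     294.6168 209.2913]
 [ -9.3022  -9.9423   0.     271.0003 226.7537]
 [ -9.326   12.0553   0.     294.4027 226.7522]
 [  8.1118  -9.908    0.     271.2093 243.7849]
 [  8.1296  12.1186   0.     294.245  243.8237]
 [ 25.3106  -9.973    0.     271.3071 260.0484]
 [ 25.431   12.0481   0.     293.9569 260.1815]]
1.6 [[331.0302 146.455 ]]
1.7 [[335.3852 145.7002]]
1.8 [[339.5347 145.4491]]
1.85 [[341.5183 145.5101]]
1.9 [[343.4345 145.6933]]
[([325, 120, 20, 30, 242], array([330.8843, 138.6736])), ([349, 169, 6, 6, 21], array([351.1905, 172.3333]))]
```

The block is seated: wells evenly spaced, centred within about 1 mm, square. Now I go back to the handle.

```bash
python3 - <<'E'
from h import *
go([.595,.3661,.27],.37);go([.595,.3661,.188],.37)
E
```

```text
shift cm [-16.3084  -0.0407  -4.477 ] rot [-0.0009 -0.0016 -0.0002] |rot| 0.0018083957854489786
shift cm [-16.3212  -0.0334   3.723 ] rot [-0.0009 -0.0016 -0.0002] |rot| 0.0018083957854489786
```

>>> {"fn": "apply_moves", "kwargs": {"steps": [[0,0,-3,0,0,0],[-2,0,-4.5,0,0,0],[-5,0,-4.5,0,0,0],[-9,0,-4.5,0,0,0],[-13,0,-4.5,0,0,0],[-16.3,0,-4.5,0,0,0],[-16.3,0,-2,0,0,0],[-16.3,0,1.5,0,0,0],[-16.3,0,3.7,0,0,0],[-16.3,0,3.7,0,0,0]], "gripper": 5}}

```text
time: 20.08
eef_pos: [0.593, 0.3655, 0.1853]
eef_rot: [-0.003, -0.184, 0.983, -0.001]
wrist_force: [-0.4, 0.3, -0.1]
grip_width: 0.565
finger_force: 0.0
```

>>> {"fn": "apply_moves", "kwargs": {"steps": [[0,0,0,0,0,0],[0,0,0,0,0,0],[0,0,0,0,0,0],[0,0,0,0,0,0],[0,0,0,0,0,0]], "gripper": 1.5, "grip_force": 15}}

```text
time: 20.7
eef_pos: [0.5958, 0.3664, 0.1906]
eef_rot: [0.001, -0.184, 0.983, -0.0]
wrist_force: [2.5, -2.6, 5.8]
grip_width: 0.268
finger_force: 15.0
```

```bash
python3 - <<'E'
from h import *
print(cur()[0])
r=.15546;k0=1.86+.0773
for th in np.linspace(1.86,.1,23):
    k=th+.0773;print(np.round([th,100*r*(np.cos(k)-np.cos(k0)),-100*r*(np.sin(k)-np.sin(k0))],2))
E
```

```text
[0.5958 0.3664 0.1906]
[ 1.86  0.   -0.  ]
[ 1.78  1.18 -0.4 ]
[ 1.7   2.38 -0.7 ]
[ 1.62  3.61 -0.91]
[ 1.54  4.85 -1.02]
[ 1.46  6.09 -1.02]
[ 1.38  7.33 -0.93]
[ 1.3   8.56 -0.74]
[ 1.22  9.77 -0.45]
[ 1.14 10.95 -0.07]
[ 1.06 12.1   0.41]
[ 0.98 13.21  0.97]
[ 0.9  14.27  1.63]
[ 0.82 15.27  2.36]
[ 0.74 16.21  3.18]
[ 0.66 17.08  4.06]
[ 0.58 17.88  5.02]
[ 0.5  18.6   6.03]
[ 0.42 19.23  7.1 ]
[ 0.34 19.78  8.21]
[ 0.26 20.24  9.37]
[ 0.18 20.61 10.56]
[ 0.1  20.87 11.77]
```

>>> {"fn": "apply_moves", "kwargs": {"steps": [[0,0,0,0,0,0],[0,0,0,0,0,0],[0,0,0.4,0,0,0],[0,0,0.4,0,0,0],[0,0,0.4,0,0,0]], "gripper": 4}}

```text
time: 21.32
eef_pos: [0.5943, 0.3664, 0.1845]
eef_rot: [-0.001, -0.184, 0.983, -0.0]
wrist_force: [-0.6, -0.1, -0.7]
grip_width: 0.454
finger_force: 0.0
```

>>> {"fn": "apply_moves", "kwargs": {"steps": [[0,0,0,0,0,0],[0,0,0,0,0,0],[0,0,0,0,0,0],[0,0,0,0,0,0]], "gripper": 1.5, "grip_force": 15}}

```text
time: 21.82
eef_pos: [0.5948, 0.3659, 0.185]
eef_rot: [-0.0, -0.184, 0.983, -0.001]
wrist_force: [1.2, -2.7, 1.3]
grip_width: 0.268
finger_force: 15.0
```

Solid grip (tip about 9 mm past the bar centre). Closing along the arc.

>>> {"fn": "apply_moves", "kwargs": {"steps": [[1.2,0,-0.4,0,0,0],[2.4,0,-0.7,0,0,0],[3.6,0,-0.9,0,0,0],[4.85,0,-1.0,0,0,0],[6.1,0,-1.0,0,0,0],[7.3,0,-0.95,0,0,0],[8.55,0,-0.75,0,0,0],[9.75,0,-0.45,0,0,0],[10.95,0,-0.1,0,0,0],[12.1,0,0.4,0,0,0]]}}

```text
time: 23.08
eef_pos: [0.4812, 0.3221, 0.1808]
eef_rot: [0.0, -0.184, 0.983, -0.001]
wrist_force: [4.4, -3.8, -4.1]
grip_width: 0.27
finger_force: 15.0
```

>>> {"fn": "apply_moves", "kwargs": {"steps": [[1.1,0,0.55,0,0,0],[2.15,0,1.2,0,0,0],[3.15,0,1.95,0,0,0],[4.1,0,2.75,0,0,0],[5.0,0,3.65,0,0,0],[5.8,0,4.6,0,0,0],[6.5,0,5.6,0,0,0],[7.15,0,6.7,0,0,0],[7.7,0,7.8,0,0,0],[8.1,0,8.9,0,0,0]]}}

```text
time: 24.32
eef_pos: [0.4051, 0.2927, 0.0923]
eef_rot: [-0.001, -0.184, 0.983, -0.001]
wrist_force: [1.5, -5.6, 2.0]
grip_width: 0.271
finger_force: 15.0
```

>>> {"fn": "apply_moves", "kwargs": {"steps": [[0.2,0,0.7,0,0,0],[0.4,0,1.4,0,0,0],[0.55,0,2.0,0,0,0],[0.65,0,2.6,0,0,0],[0.75,0,3.1,0,0,0],[0.8,0,3.5,0,0,0],[0.8,0,3.7,0,0,0],[0.8,0,3.7,0,0,0]]}}

```text
time: 25.32
eef_pos: [0.3973, 0.2896, 0.055]
eef_rot: [-0.001, -0.184, 0.983, -0.001]
wrist_force: [1.8, -4.4, -1.2]
grip_width: 0.271
finger_force: 15.0
```

>>> {"fn": "apply_moves", "kwargs": {"steps": [[0,0,0.2,0,0,0],[0,0,0.4,0,0,0],[0,0,0.6,0,0,0],[0,0,0.75,0,0,0],[0,0,0.75,0,0,0]]}}

```text
time: 25.95
eef_pos: [0.3979, 0.2899, 0.0501]
eef_rot: [-0.001, -0.184, 0.983, -0.001]
wrist_force: [-4.6, -8.8, 18.5]
grip_width: 0.272
finger_force: 15.0
```

>>> {"fn": "apply_moves", "kwargs": {"steps": [[0,0,0,0,0,0],[0,0,0,0,0,0],[0,0,0,0,0,0]], "gripper": 5}}

```text
time: 26.32
eef_pos: [0.3981, 0.2906, 0.0475]
eef_rot: [-0.001, -0.184, 0.983, -0.0]
wrist_force: [0.1, -0.2, -0.5]
grip_width: 0.563
finger_force: 0.0
```

>>> {"fn": "apply_moves", "kwargs": {"steps": [[0,0,-2,0,0,0],[0,0,-6,0,0,0],[0,0,-8,0,0,0],[0,0,-8,0,0,0],[0,0,-8,0,0,0]]}}

```text
time: 26.95
eef_pos: [0.3979, 0.2901, 0.1264]
eef_rot: [-0.001, -0.184, 0.983, -0.001]
wrist_force: [-0.6, 0.2, -0.3]
grip_width: 0.564
finger_force: 0.0
```

```bash
python3 - <<'E'
from h import *
def proj(c,X): return cv2.projectPoints(np.array(X,float).reshape(-1,1,3),cv2.Rodrigues(c["R"])[0],c["t"],c["K"],np.array(c["dist"]))[0][:,0]
p,R,s=cur();print(p)
w=manip.capture("wrist");sd=manip.capture("side");pickle.dump((w,sd),open("w9.pkl","wb"))
m=(w["pixels"].max(2)<45).astype(np.uint8);m[:,:250]=0;m[:,320:]=0;m[:140]=0;m[245:]=0
n,l,st,ce=cv2.connectedComponentsWithStats(m);print([(st[i].tolist(),ce[i]) for i in range(1,n) if st[i][4]>60])
d=np.array([np.cos(.37),np.sin(.37),0]);yv=np.array([-np.sin(.37),np.cos(.37),0]);H=np.array([.4815,.322,.05])+.065*d
for th in(0,.03,.06,.1,.15):
    x=lambda a,b,y=0:H+a*(-np.cos(th)*d+[0,0,np.sin(th)])+b*(np.sin(th)*d+[0,0,np.cos(th)])+y*yv
    print(th,proj(w,[x(.155,.012)]),"lid right face bottom/top edge @side, a=.06",proj(sd,[x(.02,.0,-.042),x(.02,.037,-.042),x(.07,0,-.042),x(.07,.037,-.042)]).ravel())
g=cv2.cvtColor(sd["pixels"],6)
for c in (321,325,305,309): print(c,g[170:225,c])
E
```

```text
[0.3979 0.2901 0.1264]
[([265, 219, 34, 18, 524], array([281.8626, 227.1794]))]
0 [[281.4105 224.9164]] lid right face bottom/top edge @side, a=.06 [324.8241 202.2161 325.8971 192.1894 310.559  207.9671 311.3717 197.8787]
0.03 [[281.3924 227.9584]] lid right face bottom/top edge @side, a=.06 [324.8437 202.0556 326.2335 191.9033 310.6135 207.4014 311.7559 197.1669]
0.06 [[281.3736 231.3078]] lid right face bottom/top edge @side, a=.06 [324.8684 201.8931 326.5738 191.6246 310.6864 206.8277 312.1583 196.4566]
0.1 [[281.3475 236.2729]] lid right face bottom/top edge @side, a=.06 [324.9091 201.6735 327.0327 191.2652 310.8122 206.051  312.7222 195.5135]
0.15 [[281.3131 243.3219]] lid right face bottom/top edge @side, a=.06 [324.9725 201.395  327.6137 190.8363 311.0152 205.0632 313.4698 194.3432]
321 [151 152 152 152 153 153 153 152 152 152 152 152 143 121 114 113 114 115
 123 149 115 115 113 108  69  73  74  74  75  74  72  74  82 134 145 124
 127 125 126 128 132 135 133 133 133 131  97 118 121 142 151 157 157 153
 151]
325 [154 154 151 153 152 153 153 152 152 150 152 152 152 152 151 139 128 115
 124 119 151 131  97  73  71  72  70  72  72  73  74 107 155 134 129 131
 129 129 130 134 132 133 131 133  91 112 118 116 117 117 126 152 155 157
 157]
305 [ 38  24  28  26  25  24  27  22  21  24  31  81 157 173 188 191 191 191
 187 189 192 191 189 191 187 160 130 125 126 128  83  74  75  74  76  73
  74  74  77 107 148 130 124 124 126 126 126 132 133 132 131 129 100 118
 116]
309 [ 92 111 100 107 127 141 132 136 125 126 141 171 172 179 189 194 191 192
 191 190 190 193 188 184 148 123 125 123 111  71  74  74  73  72  72  71
  76  88 125 141 125 124 127 125 124 128 132 135 132 131 129 102 118 117
 118]
```

The lid reads about 0 to 0.02 rad. To be sure, I'll press gently on the handle with closed fingers.

>>> {"fn": "apply_moves", "kwargs": {"steps": [[0,0,0,0,0,0],[0,0,0,0,0,0],[0,0,0,0,0,0],[0,0,2,0,0,0],[0,0,4,0,0,0],[0,0,5.3,0,0,0],[0,0,5.8,0,0,0],[0,0,6.1,0,0,0],[0,0,6.3,0,0,0]], "gripper": 0}}

```text
time: 28.18
eef_pos: [0.3991, 0.2907, 0.065]
eef_rot: [0.0, -0.184, 0.983, -0.0]
wrist_force: [-2.4, -1.2, 7.3]
grip_width: 0.008
finger_force: 3.7
```

>>> {"fn": "apply_moves", "kwargs": {"steps": [[0,0,0.15,0,0,0],[0,0,0.3,0,0,0],[0,0,0.3,0,0,0]]}}

```text
time: 28.55
eef_pos: [0.3991, 0.2908, 0.0647]
eef_rot: [-0.0, -0.184, 0.983, -0.0]
wrist_force: [-7.3, -4.7, 19.5]
grip_width: 0.005
finger_force: 9.8
```

>>> {"fn": "apply_moves", "kwargs": {"steps": [[0,0,-2,0,0,0],[0,0,-6,0,0,0],[0,0,-11,0,0,0],[0,0,-15,0,0,0],[0,0,-15,0,0,0],[0,0,-15,0,0,0]]}}

```text
time: 29.3
eef_pos: [0.3984, 0.2903, 0.2112]
eef_rot: [-0.0, -0.184, 0.983, -0.0]
wrist_force: [0.4, -1.1, -0.0]
grip_width: 0.005
finger_force: 0.0
```

```bash
python3 - <<'E'
from h import *
s=cur()[2];print(s["eef_pos"],s["wrist_force"],s["joint_vel"])
a=cv2.cvtColor(manip.capture("side")["pixels"],6)
print(a[170:225,309])
print(manip.hand_in())
E
```

```text
[0.3984 0.2903 0.2112] [ 0.3992 -1.0861 -0.0161] [ 0.0001  0.0205  0.0261  0.0006  0.0027 -0.0005]
[100 114 110 123 143 142 131 134 125 126 144 168 170 178 186 190 189 188
 189 189 189 189 188 184 150 123 126 123 111  73  74  72  72  71  72  74
  73  89 124 142 123 126 123 125 124 128 129 134 132 130 128 100 116 116
 115]
the job is handed in; nothing more can be done
None
```

The job is handed in at about 29 s, with no verdict returned: by my measurements the block sits flat and within about 1 mm of centre in the pocket, the lid is shut over it to about 0.02 rad or less, and the arm is clear; I kept clear of the bottle, rack and timer but did not re-measure them.

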